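# Take the child-safe cap off the bottle in the safety box

## Robot

A 6-joint arm with a two-finger parallel gripper is mounted at the origin on the work surface. World frame = base frame: x ahead of the robot, y to its left, z up, the work surface at z = 0. Lengths are in m, angles in rad, forces in N, time in s.
With the tool pointing down it reaches from about 0.375 to 0.9 m from the base axis. Payload 3.1 kg.
Tool frame: the origin (TCP) lies between the finger pads; the fingertips stand 19 mm ahead of it and the grasp point (between the pads) is the TCP; z points along the fingers, y is the line along which they close (so a half turn about z gives the same grasp; the last joint's range is limited). The gripper opens to 87 mm and grips with 3 to 60 N. Pads are 19 mm wide; open, the fingers measure 117 mm over their backs; the gripper's body (75 mm by 190 mm) begins 51 mm behind the grasp point.
Start: joints at [-1.363, 0.527, 1.433, -0, 1.181, -0.178], TCP at [0.235, -0.579, 0.242] pointing down, gripper open.
Joint ranges: [-3.08, 3.08], [-0.75, 2.2], [0.22, 2.44], [-1.43, 4.57], [0, 2.65], [-2.85, 2.85]. Speed limits (rad/s): [2.79, 2.79, 3.14, 3.14, 3.14, 3.14].

## Interface

Orientations are given as a unit quaternion [x, y, z, w].
In Python, from rig import robot, camera, camera_info, hand_in gives the robot as it stands.
- The arm moves only by the shell command python3 -m handwheel 'ROWS' [FORCE]. ROWS is a JSON object of lists of equal length, an entry for each row: "hand": the opening, from 0 (shut) to 1 (fully open); "translation": the shift along the world's x, y, z in mm, a list of three; "turn": the turn, a rotation vector about the world's x, y, z in rad, a list of three. In form: {"hand": [hand, ...], "translation": [[tx, ty, tz], ...], "turn": [[ax, ay, az], ...]}. A call has 1 to 12 rows; each row is the pose to reach, as a shift and turn from the pose commanded when the call began; what a row does not reach only later rows make up. A row lasts 1/12 s, in which the tool goes at most 41.7 mm and 7.16 degrees, less where a joint would pass 70% of its speed; a pose out of reach is approached as far as the arm can. A call with a gripper value outside its range is refused whole. The fingers move at their own pace and stop on an object; FORCE is the grip in N (left out, the last holds). Time passes only in rows, so rows that repeat a pose let the fingers close. It gives the time, the measured TCP pose, the force, the opening and the grip force at its end, in the units of the state.
- robot.get_obs(): the state, without advancing time (a new reading comes with each control period).
- camera(name): name is "side" or "top" or "wrist"; returns (picture, depth): 480x640x3 uint8, red, green, blue; 480x640 float32, m along the optical axis (not along the pixel's ray), 0 where there is no reading.
- camera_info(name): a dict with "vertical_fov" (degrees; the focal length in pixels is half the picture's height over the tangent of half this angle, whatever the lens; pixels are square), "cx", "cy" (the principal point, pixels), "k1" (the pictures are not rectified: a ray, as slopes to the right and down, at radius r is drawn at 1 + k1 r^2 times it, then the intrinsics apply), "world_from_camera" (4x4, takes a point from camera to world coordinates). Camera axes: x right, y down, z forward; pixel columns grow to the right and rows downward; lengths in m; the calibration is good to about 2 mm. A picture is of the moment at which its call begins: read the wrist's pose just before it. camera_info takes no time and is no camera call; for the wrist camera it gives the pose at the moment of the call.
- hand_in(): hands the job in; it is judged then, once.
The state is a dict: "time": time; "q": joint angles; "joint_velocities": joint speeds; "joint_torque": joint torques, N m; "position": TCP position; "tool_rot": TCP orientation; "ft_force": force on the tool from outside, world axes, zero at the start; "moment": the same for the moment, N m; "grip_width": finger opening in m; "grip_force": force on a finger pad.
Only numpy, scipy, OpenCV 4.12 (cv2) and the standard library are available. Lean on these libraries where they do the work, as an engineer would, in place of code of your own. Each camera call takes 0.05 s, during which the arm holds its last target. There are 200 camera calls.

## Task

Swing the lid of the wooden safety box slowly all the way over until it rests gently on its stop, and leave it open. Then press the child-safe cap of the bottle inside down, twist it anticlockwise while it is held down until it comes free, and lift it straight up off the bottle. Finish while still holding the cap in the gripper, still and upright, about 8 cm above where it sat and directly over the bottle; leave the toys around the box where they are.

Things in the scene. Friction and masses are not known exactly. Their poses are not given: they have to be found in the camera images.
- safety_box: Open-topped plywood box, 200 mm (x) by 180 mm (y) by 125 mm high with 6 mm walls and floor, fixed to the shelf. Origin at the centre of its underside, z up. Its lid is hinged along the top of its +y (left) side.
- lid (a joint): Lid angle (rad): 0 shut, 1.57 upright, 1.9 resting on its stop, leaning back past upright. Plywood panel 200 by 180 by 8 mm, 0.25 kg, on a free hinge: let go before upright it falls shut, beyond upright it falls on to the stop. Move it slowly: under 1 rad/s is gentle, over 2 rad/s (either way) is a bang.
- lid_bar (a point): Centre of the lid's handle: a round bar 12 mm thick, 110 mm long, along the box's x, 38 mm out from the lid's free edge (-y edge when shut; 32 mm clear gap), on an arm at each end (55 mm either side). Pinch it from above, one finger in the gap; it turns between the fingers as the lid swings. Site axes turn with the lid; shut, they are the box's.
- lid_hinge (a point): Middle of the hinge line, along the box's x at the top of its +y wall, 125 mm above the shelf. The handle bar travels on a circle of 218 mm radius about this line, starting 4 mm above the hinge's height, going up and over towards +y of the box.
- bottle: Squat white plastic bottle, 68 mm across, standing upright in the box, fixed (it cannot turn or lift). Origin at the centre of its underside, z up. Shoulder 58 mm and top of the neck 74 mm above the origin. Its x axis is the direction of the cap's grip bar while the cap is locked.
- neck_top (a point): Top of the bottle's neck, inside the cap. A spring here holds the cap up in its lock: 6 N starts it down, 10 N at 5 mm. The lock frees from 4 mm down, hard bottom at 7 mm: press about 5.5 mm. Held down, the cap turns anticlockwise from above (+z), never clockwise; from 50 to 130 degrees of turn it can lift: turn about 80. Lifted 20 mm it is clear of the bottle.
- cap_grip (a point): The loose cap, 40 g: ribbed grey plastic skirt 60 mm across, 22 mm high, with a grip bar standing on its top, 44 mm long (point x), 14 mm thick (point y), 24 mm high. This point is the bar's centre, 12 mm above the cap's flat top; z up. Locked, it is 99 mm above the bottle's origin and 20 mm below the box's rim.
- engine: Bystander: red wooden toy engine 130 mm long. Origin under its middle, x along it. Leave it alone.
- carriage: Bystander: green wooden toy carriage 120 mm long. Origin under its middle, x along it. Leave it alone.
- mallet: Bystander: wooden toy mallet 200 mm long with a ball head. Origin under its middle, x along it. Leave it alone.

How it is judged:
On the way, in this order (a step that is already met when the one before it is completed fails the run):
1. the lid rests open on its stop, the cap still locked (value of joint lid above 1.83 rad and velocity of joint lid below 0.15 rad/s and z of cap_grip in the frame of bottle below 0.102 m), for 0.2 s.
2. the cap is pressed down in its lock (z of cap_grip in the frame of bottle below 0.0955 m and angle between the x axis of cap_grip and the x axis of bottle, either way round below 0.5 rad), for 0.1 s.
3. the cap is twisted out of its lock, still on the bottle (z of cap_grip in the frame of bottle below 0.108 m and angle between the x axis of cap_grip and the x axis of bottle, either way round above 0.8 rad), for 0.1 s.
At the end, for the whole second after the job is handed in: The cap is held in the fingers, still (under 30 mm/s), 50 to 130 mm above where it sat, within 30 mm of the bottle's axis, tilted less than 0.2 rad, touching neither bottle nor box nor lid; the lid is open on its stop (above 1.83 rad) (z of cap_grip in the frame of bottle between 0.149 and 0.229 m and horizontal distance between cap_grip and bottle below 0.03 m and angle between cap_grip's own z axis and vertical below 0.2 rad and contact force between the fingers and cap above 1 N and contact force between cap and bottle below 0.05 N and contact force between cap and safety_box below 0.05 N and linear speed of cap below 0.03 m/s and value of joint lid above 1.83 rad); the arm keeps its last pose, push and grip.
It fails at once if the lid is flung or banged (faster than 2 rad/s) (velocity of joint lid above 2 rad/s or velocity of joint lid below -2 rad/s).
It fails at once if a toy is moved more than 30 mm (distance of any of engine, carriage, mallet from where it was at the start of the episode above 0.03 m).
It also fails if it takes over 64 s, if anything falls off the work surface, if the arm or the gripper's body presses on something with over 40 N, if the wrist force passes 120 N, or if a joint passes its speed limit or range.

## Working session

There is one attempt and no reset: what is moved stays moved. The work goes in short steps, Python scripts to look and compute and a shell command to move; the robot and the scene stay as the last step left them, time stands still between calls to the robot, and variables do not carry over. Pictures are saved under pics/ and viewed, at most 10 in all, crops included, and the job is handed in when it is done.

```bash
ls; mkdir -p pics; cat > h.py <<'E'
import numpy as np, cv2
from rig import robot, camera, camera_info
def K(n):
    i=camera_info(n); f=240/np.tan(np.radians(i["vertical_fov"])/2)
    return i,np.array([[f,0,i["cx"]],[0,f,i["cy"]],[0,0,1.]])
def rays(i,k,px):
    d=np.array([i["k1"],0,0,0,0.])
    u=cv2.undistortPoints(np.array(px,float).reshape(-1,1,2),k,d).reshape(-1,2)
    T=np.array(i["world_from_camera"]); return T[:3,3],(T[:3,:3]@np.c_[u,np.ones(len(u))].T).T
def onplane(i,k,px,z):
    o,r=rays(i,k,px); return o+r*((z-o[2])/r[:,2])[:,None]
def bydepth(i,k,px,dep):
    o,r=rays(i,k,px); return o+r*np.array([dep[int(round(v)),int(round(u))] for u,v in px])[:,None]
def snap(n,tag):
    i,k=K(n); p,d=camera(n); cv2.imwrite(f"pics/{tag}.png",p[:,:,::-1]); np.savez(f"pics/{tag}.npz",p=p,d=d); return i,k,p,d
E
python3 - <<'E'
from h import *
for n in("top","side"):
    i,k,p,d=snap(n,n+"0"); print(n,k[0,0],i)
o=robot.get_obs();print(o["time"],o["position"],o["tool_rot"],o["ft_force"],o["grip_width"])
E
```

```text
pics
top 570.3387603152152 {'vertical_fov': 45.64296358071734, 'cx': 317.26158771982, 'cy': 239.69395215194643, 'k1': 0.04532129647399328, 'world_from_camera': array([[-0.01950784, -0.998674  ,  0.0476412 ,  0.44005381],
       [-0.99969432,  0.01875953, -0.01610405, -0.04064584],
       [ 0.01518897, -0.04794079, -0.99873469,  1.48141074],
       [ 0.        ,  0.        ,  0.        ,  1.        ]])}
side 487.8545052246954 {'vertical_fov': 52.38975456692121, 'cx': 324.09299003087904, 'cy': 239.26507263480255, 'k1': -0.04776449875702286, 'world_from_camera': array([[-0.98498435, -0.12721088,  0.11671855,  0.3719452 ],
       [-0.17235839,  0.76342535, -0.62247436,  0.68562312],
       [-0.00992039, -0.63324492, -0.77388788,  0.9755396 ],
       [ 0.        ,  0.        ,  0.        ,  1.        ]])}
0.1 [ 0.23508312 -0.5784406   0.24066253] [ 9.81452976e-01  1.91700595e-01 -1.74351590e-05 -9.67966085e-04] [ 0.66038692 -0.66548409 -0.66501072] 0.08673566120443768
```

View pics/top0.png

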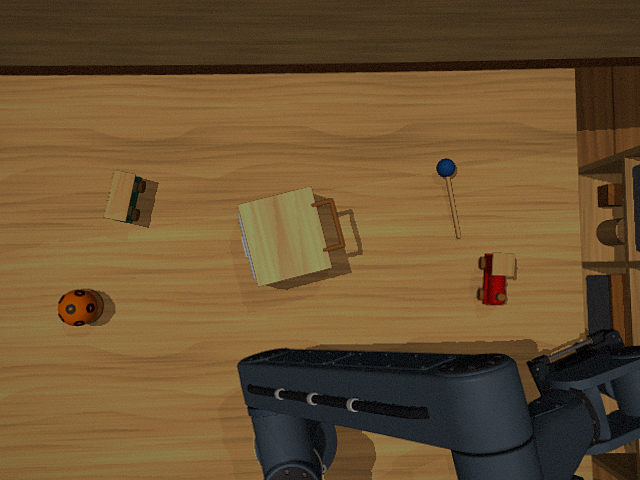

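View pics/side0.png

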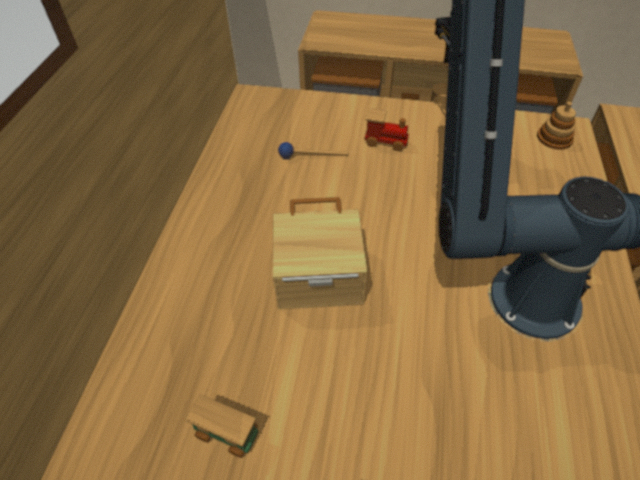

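Both views show the shut box at top-view (285,237), with its handle to the right at about (337,224), towards world -y. The mallet is at (452,195), the engine at (495,280) and the carriage at (130,197), all well clear.

```bash
cat > m.py <<'E'
from h import *
i,k=K("top"); z=np.load("pics/top0.npz"); d=z["d"]; 
v,u=np.mgrid[150:320,210:380]; px=np.c_[u.ravel(),v.ravel()]
P=bydepth(i,k,px,d); m=(P[:,2]>.105)&(P[:,2]<.16)
M=np.zeros(d.shape,np.uint8); M[px[m,1],px[m,0]]=255
L=cv2.morphologyEx(M,cv2.MORPH_OPEN,np.ones((25,25)))
c=max(cv2.findContours(L,0,2)[0],key=cv2.contourArea)
b=cv2.boxPoints(cv2.minAreaRect(c)); W=onplane(i,k,b,.133)
print("z med",np.median(P[m,2])); print(b,W,np.linalg.norm(np.diff(W,axis=0),axis=1))
Hm=cv2.subtract(M,cv2.dilate(L,np.ones((5,5))))
n,lab,st,_=cv2.connectedComponentsWithStats(Hm)
j=1+np.argmax(st[1:,4]); q=np.argwhere(lab==j)[:,::-1]; print("handle px",len(q),q.min(0),q.max(0))
hull=cv2.boxPoints(cv2.minAreaRect(q.astype(np.float32))); print(hull, onplane(i,k,hull,.133)); Ph=bydepth(i,k,q,d);print(np.median(Ph[:,2]))
E
python3 m.py
```

```text
z med 0.1334040096451401
[[248. 201.]
 [320. 201.]
 [320. 261.]
 [248. 261.]] [[ 0.59919065  0.09985701  0.133     ]
 [ 0.59622514 -0.07068527  0.133     ]
 [ 0.45385885 -0.06787532  0.133     ]
 [ 0.45717642  0.10182687  0.133     ]] [0.17056806 0.14239402 0.16973462]
handle px 2888 [250 186] [345 285]
[[234.50381 205.07043]
 [328.75726 180.83383]
 [349.75497 262.49158]
 [255.50153 286.72818]] [[ 0.59005995  0.13182515  0.133     ]
 [ 0.64399744 -0.09246411  0.133     ]
 [ 0.44898183 -0.13815217  0.133     ]
 [ 0.39636967  0.08502761  0.133     ]]
0.1335527450100591
```

```bash
sed -i 's/np.ones((25,25))/cv2.getStructuringElement(2,(21,21))/; s/np.ones((5,5))/np.ones((7,7))/' m.py; cat >> m.py <<'E'
# side edges / handle pose from points
R=W.mean(0); e=[(W[(a+1)%4]-W[a]) for a in range(4)]
ys=[x for x in e if abs(x[1])>abs(x[0]) and x[1]>0][0]; ey=ys/np.linalg.norm(ys); ex=np.array([ey[1],-ey[0],0])
print("centre",R,"yaw",np.arctan2(ex[1],ex[0]))
Q=np.c_[(Ph-R)@ex,(Ph-R)@ey]; s=Q[:,1]<-.09; print("handle local x",Q[s,0].min(),Q[s,0].max(),"y",Q[s,1].min(),Q[s,1].max())
print("bar",R-ey*.128,"hinge",R+ey*.09)
E
python3 m.py
```

```text
z med 0.1334040096451401
[[233.56924 205.75383]
 [310.06155 184.89229]
 [332.33078 266.54614]
 [255.83847 287.40765]] [[ 0.58847465  0.13404888  0.133     ]
 [ 0.63506978 -0.04782088  0.133     ]
 [ 0.44020657 -0.09674822  0.133     ]
 [ 0.39476068  0.08425887  0.133     ]] [0.18774376 0.20091181 0.18662501]
handle px 827 [286 186] [345 250]
[[283.752   193.89304]
 [310.05023 171.74716]
 [360.799   232.01135]
 [334.5008  254.15723]] [[ 0.61466739  0.01500835  0.133     ]
 [ 0.66648607 -0.04839183  0.133     ]
 [ 0.52066816 -0.16595899  0.133     ]
 [ 0.46936687 -0.10249282  0.133     ]]
0.1340441905011145
centre [0.51462792 0.01843466 0.133     ] yaw 0.24598773827036513
handle local x -0.06246938840403454 0.09810093406326809 y -0.13785657851917132 -0.0900019417055737
bar [ 0.54579777 -0.10571219  0.133     ] hinge [0.49271162 0.10572542 0.133     ]
```

```bash
python3 -m handwheel '{"hand":[1,1,1,1,1,1,1,1,1,1,1,1],"translation":[[26,39,10],[52,78,20],[78,117,20],[104,156,20],[130,195,20],[155,234,20],[180,273,20],[206,312,20],[232,351,20],[258,390,20],[284,430,20],[311,469,20]],"turn":[[0,0,-0.14],[0,0,-0.14],[0,0,-0.14],[0,0,-0.14],[0,0,-0.14],[0,0,-0.14],[0,0,-0.14],[0,0,-0.14],[0,0,-0.14],[0,0,-0.14],[0,0,-0.14],[0,0,-0.14]]}' 10
python3 -m handwheel '{"hand":[1,1,1,1,1,1],"translation":[[0,0,0],[0,0,0],[0,0,0],[0,0,0],[0,0,0],[0,0,0]],"turn":[[0,0,0],[0,0,0],[0,0,0],[0,0,0],[0,0,0],[0,0,0]]}'
python3 - <<'E'
from h import *
i,k,p,d=snap("wrist","w1"); print(k[0,0],i)
E
```

```text
time: 1.1
position: [0.5106, -0.1616, 0.2613]
tool_rot: [0.992, 0.123, -0.0, -0.0]
ft_force: [0.2, -0.5, 0.2]
grip_width: 0.087
grip_force: 0.0
time: 1.6
position: [0.5095, -0.165, 0.2615]
tool_rot: [0.993, 0.121, -0.0, -0.0]
ft_force: [0.3, -0.6, -0.1]
grip_width: 0.0873
grip_force: 0.0
400.73661841342084 {'vertical_fov': 61.834539435028695, 'cx': 319.26726358961025, 'cy': 239.88275782986452, 'k1': -0.022729681095243325, 'world_from_camera': array([[ 2.40698059e-01, -9.38237532e-01, -2.48545322e-01,
         5.77482062e-01],
       [-9.70599932e-01, -2.32549926e-01, -6.20991418e-02,
        -1.47352875e-01],
       [ 4.64549403e-04,  2.56185216e-01, -9.66627601e-01,
         4.04487114e-01],
       [ 0.00000000e+00,  0.00000000e+00,  0.00000000e+00,
         1.00000000e+00]])}
```

View pics/w1.png

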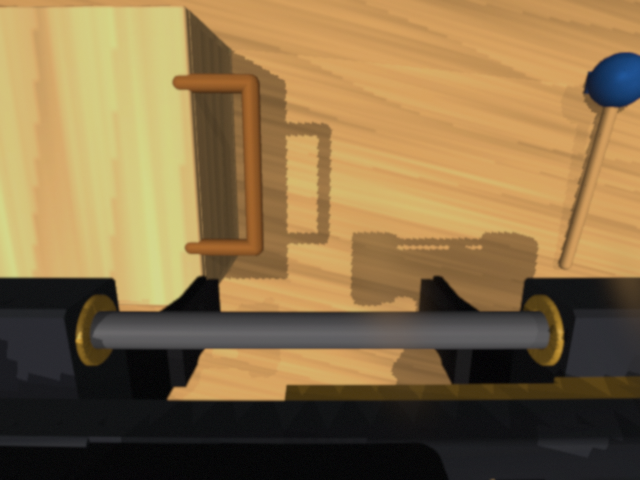

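The wrist view shows the handle bar running from (250,80) to (254,250). I'll measure it there.

```bash
python3 - <<'E'
from h import *
i,k=K("wrist"); z=np.load("pics/w1.npz"); p=z["p"];d=z["d"]
hsv=cv2.cvtColor(p,cv2.COLOR_RGB2HSV)
v,u=np.mgrid[70:265,235:270]; px=np.c_[u.ravel(),v.ravel()]
P=bydepth(i,k,px,d); s=(P[:,2]>.11)&(P[:,2]<.15); q=px[s]; print(np.median(P[s,2]),P[s,2].max())
c,sz,a=cv2.minAreaRect(q.astype(np.float32)); print(c,sz,a)
rows=[(q[q[:,1]==r][:,0].mean(),r) for r in range(100,235,5)]
W=onplane(i,k,rows,.129); dd=W[-1]-W[0]; print("yaw",np.arctan2(-dd[1],-dd[0]))
C=onplane(i,k,[c],.129)[0]; print("centre",C, "ends",onplane(i,k,[(c[0],q[:,1].min()),(c[0],q[:,1].max())],.131))
print(robot.get_obs()["position"], (C-robot.get_obs()["position"])*1000)
E
```

```text
0.1338484884452925 0.13696461891654177
(249.0, 164.0) (180.0, 28.0) 90.0
yaw 0.23318596508692285
centre [ 0.54693806 -0.10584413  0.129     ] ends [[ 0.60286171 -0.09480622  0.131     ]
 [ 0.48507762 -0.11866271  0.131     ]]
[ 0.5095811  -0.16491307  0.26153264] [  37.35696382   59.06893763 -132.53264094]
```

```bash
python3 -m handwheel '{"hand":[0.35,0.35,0.35,0.35,0.35,0.35,0.35,0.35],"translation":[[19,28,0],[38,57,0],[38,57,-30],[38,57,-60],[38,57,-80],[38,57,-80],[38,57,-80],[38,57,-80]],"turn":[[0,0,0],[0,0,0],[0,0,0],[0,0,0],[0,0,0],[0,0,0],[0,0,0],[0,0,0]]}' 10
python3 - <<'E'
from h import *
i,k,p,d=snap("wrist","w2")
E
```

```text
time: 2.32
position: [0.5489, -0.1076, 0.1827]
tool_rot: [0.993, 0.122, 0.001, 0.001]
ft_force: [-0.2, 1.7, -0.3]
grip_width: 0.0416
grip_force: 0.0
```

View pics/w2.png

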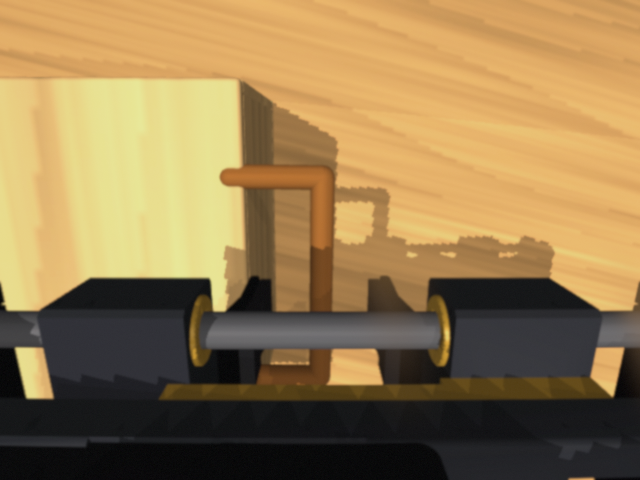

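The bar (column 321) sits centred between the fingers (269 and 370), so I'll descend and pinch it.

```bash
python3 -m handwheel '{"hand":[0.35,0.35,0.35,0.35,0.35,0,0,0,0,0,0,0],"translation":[[0,0,0],[0,0,-15],[0,0,-30],[0,0,-45],[0,0,-53],[0,0,-53],[0,0,-53],[0,0,-53],[0,0,-53],[0,0,-53],[0,0,-53],[0,0,-53]],"turn":[[0,0,0],[0,0,0],[0,0,0],[0,0,0],[0,0,0],[0,0,0],[0,0,0],[0,0,0],[0,0,0],[0,0,0],[0,0,0],[0,0,0]]}' 12
python3 - <<'E'
import numpy as np
psi=.24; ey=np.array([-np.sin(psi),np.cos(psi)])
# arc: shift from grasp at angle th, in mm; bar starts 4 mm above hinge
r=218; a0=np.arctan2(4,218)
for n in range(0,34):
    th=n*0.0575; a=a0+th; h=r*(np.cos(a0)-np.cos(a)); z=r*(np.sin(a)-np.sin(a0))
    print(n,round(th,3),np.round(np.r_[ey*h,z]).astype(int).tolist())
E
```

```text
time: 3.37
position: [0.5494, -0.1083, 0.1296]
tool_rot: [0.992, 0.123, 0.001, 0.002]
ft_force: [-0.2, -4.7, 0.7]
grip_width: 0.0113
grip_force: 12.0
0 0.0 [0, 0, 0]
1 0.058 [0, 1, 13]
2 0.115 [0, 2, 25]
3 0.173 [-1, 4, 37]
4 0.23 [-2, 6, 50]
5 0.288 [-2, 10, 62]
6 0.345 [-3, 14, 73]
7 0.403 [-5, 18, 85]
8 0.46 [-6, 24, 96]
9 0.518 [-7, 30, 107]
10 0.575 [-9, 36, 118]
11 0.633 [-11, 43, 128]
12 0.69 [-12, 51, 138]
13 0.748 [-14, 59, 147]
14 0.805 [-17, 68, 156]
15 0.863 [-19, 77, 164]
16 0.92 [-21, 87, 172]
17 0.978 [-24, 97, 179]
18 1.035 [-26, 107, 185]
19 1.093 [-29, 118, 191]
20 1.15 [-32, 129, 197]
21 1.208 [-34, 140, 201]
22 1.265 [-37, 152, 205]
23 1.323 [-40, 163, 208]
24 1.38 [-43, 175, 211]
25 1.438 [-46, 187, 213]
26 1.495 [-49, 200, 214]
27 1.552 [-52, 212, 214]
28 1.61 [-55, 224, 214]
29 1.667 [-58, 236, 213]
30 1.725 [-61, 248, 211]
31 1.782 [-64, 260, 208]
32 1.84 [-67, 272, 205]
33 1.898 [-69, 283, 201]
```

```bash
python3 -m handwheel '{"hand":[0,0,0,0,0,0,0,0,0,0,0,0],"translation":[[0,1,6],[0,1,13],[0,2,25],[-1,4,37],[-2,6,50],[-2,10,62],[-3,14,73],[-5,18,85],[-6,24,96],[-7,30,107],[-9,36,118],[-9,36,118]],"turn":[[0,0,0],[0,0,0],[0,0,0],[0,0,0],[0,0,0],[0,0,0],[0,0,0],[0,0,0],[0,0,0],[0,0,0],[0,0,0],[0,0,0]]}'
```

```text
time: 4.37
position: [0.5408, -0.0722, 0.2503]
tool_rot: [0.992, 0.123, 0.003, 0.003]
ft_force: [0.3, -6.8, 3.8]
grip_width: 0.0116
grip_force: 12.0
```

```bash
python3 -m handwheel '{"hand":[0,0,0,0,0,0,0,0,0,0,0,0],"translation":[[-2,7,10],[-3,15,20],[-5,23,29],[-8,32,38],[-10,41,46],[-12,51,54],[-15,61,61],[-17,71,67],[-20,82,73],[-23,93,79],[-25,104,83],[-25,104,83]],"turn":[[0,0,0],[0,0,0],[0,0,0],[0,0,0],[0,0,0],[0,0,0],[0,0,0],[0,0,0],[0,0,0],[0,0,0],[0,0,0],[0,0,0]]}'
```

```text
time: 5.37
position: [0.5157, 0.0341, 0.3333]
tool_rot: [0.992, 0.123, 0.004, 0.001]
ft_force: [0.6, -4.4, 9.3]
grip_width: 0.0112
grip_force: 12.0
```

```bash
python3 -m handwheel '{"hand":[0,0,0,0,0,0,0,0,0,0,0,0],"translation":[[-3,12,5],[-6,23,9],[-9,35,12],[-12,47,14],[-15,60,15],[-18,72,15],[-21,84,15],[-24,96,14],[-27,108,12],[-30,120,9],[-32,128,7],[-32,128,7]],"turn":[[0,0,0],[0,0,0],[0,0,0],[0,0,0],[0,0,0],[0,0,0],[0,0,0],[0,0,0],[0,0,0],[0,0,0],[0,0,0],[0,0,0]]}'
python3 - <<'E'
from h import *
snap("side","s1")
E
```

```text
time: 6.37
position: [0.483, 0.1642, 0.3368]
tool_rot: [0.992, 0.124, 0.002, -0.001]
ft_force: [5.8, 1.6, 0.1]
grip_width: 0.0114
grip_force: 12.0
```

View pics/s1.png

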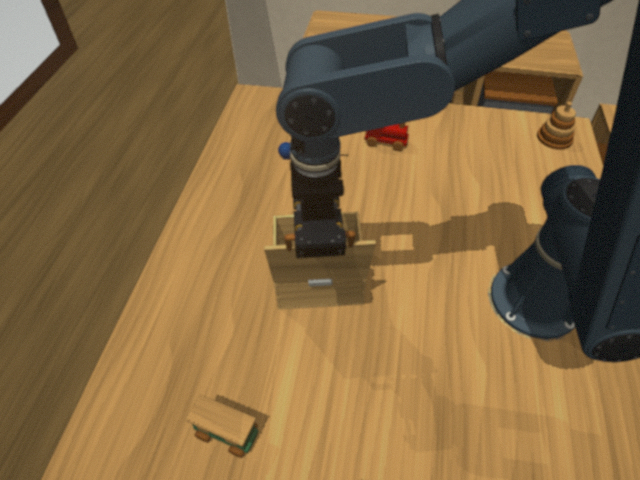

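The lid now leans past upright, held at the bar. I'll ease it on to the stop.

```bash
python3 -m handwheel '{"hand":[0,0,0,0,0,0,0,0],"translation":[[-1,5,-2],[-2,10,-4],[-3,14,-5],[-4,17,-6],[-4,17,-6],[-4,17,-6],[-4,17,-6],[-4,17,-6]],"turn":[[0,0,0],[0,0,0],[0,0,0],[0,0,0],[0,0,0],[0,0,0],[0,0,0],[0,0,0]]}'
```

```text
time: 7.08
position: [0.4803, 0.1759, 0.3325]
tool_rot: [0.992, 0.123, 0.003, 0.004]
ft_force: [5.5, -8.0, 7.9]
grip_width: 0.0113
grip_force: 12.0
```

```bash
python3 -m handwheel '{"hand":[0.2,0.4,0.5,0.5,0.5,0.5,0.5,0.5,0.5,0.5,0.5,0.5],"translation":[[0,-2,0],[0,-2,0],[0,-2,0],[0,-2,0],[0,-2,10],[0,-2,25],[0,-2,45],[0,-2,70],[7,-30,75],[14,-60,75],[22,-95,75],[31,-130,75]],"turn":[[0,0,0],[0,0,0],[0,0,0],[0,0,0],[0,0,0],[0,0,0],[0,0,0],[0,0,0],[0,0,0],[0,0,0],[0,0,0],[0,0,0]]}'
python3 -m handwheel '{"hand":[0.8,0.8,0.8,0.8,0.8,0.8],"translation":[[8,-30,0],[8,-30,-30],[8,-30,-60],[8,-30,-75],[8,-30,-75],[8,-30,-75]],"turn":[[0,0,0],[0,0,0],[0,0,0],[0,0,0],[0,0,0],[0,0,0]]}'
python3 - <<'E'
from h import *
snap("wrist","w3")
E
```

```text
time: 8.08
position: [0.5087, 0.0479, 0.4064]
tool_rot: [0.992, 0.124, 0.0, -0.0]
ft_force: [0.4, 0.1, 0.4]
grip_width: 0.0435
grip_force: 0.0
time: 8.58
position: [0.5168, 0.0186, 0.3304]
tool_rot: [0.992, 0.123, -0.001, -0.0]
ft_force: [0.3, -0.2, -0.4]
grip_width: 0.0682
grip_force: 0.0
```

View pics/w3.png

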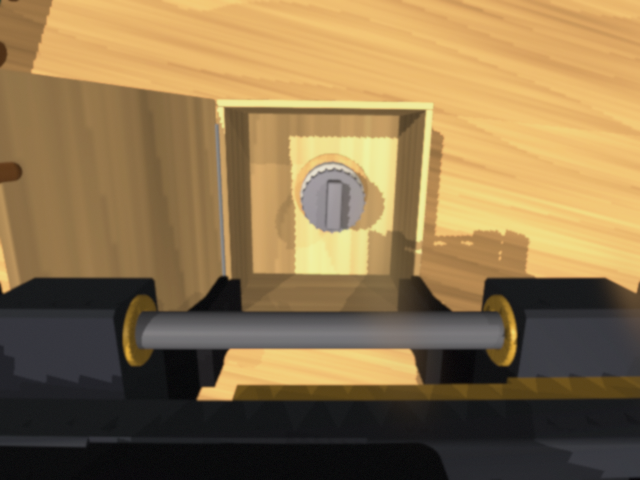

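The lid is open at left. The cap is at (333,197), and its grip bar runs nearly vertically in the image from (334,180) to (334,229).

```bash
cat > cap.py <<'E'
import sys
from h import *
def cap(tag,lo=.104,hi=.13,zt=.117,box=(150,250,280,380)):
    i,k=K("wrist"); d=np.load(f"pics/{tag}.npz")["d"]
    v,u=np.mgrid[box[0]:box[1],box[2]:box[3]]; px=np.c_[u.ravel(),v.ravel()]
    P=bydepth(i,k,px,d); s=(P[:,2]>lo)&(P[:,2]<hi); q=px[s]; print(s.sum(),"z",np.percentile(P[s,2],[5,50,95]))
    s2=(P[:,2]>zt-.026-.006)&(P[:,2]<zt-.018); print("cap top z",np.median(P[s2,2]))
    W=onplane(i,k,q,zt)[:,:2].astype(np.float32)*1000
    c,sz,a=cv2.minAreaRect(W); print("bar",c,sz,a,"mean",W.mean(0))
    e=np.linalg.eigh(np.cov(W.T))[1][:,1]; print("yaw",(np.arctan2(e[1],e[0])+np.pi/2)%np.pi-np.pi/2)
    o=robot.get_obs(); print("tcp",o["position"],"yaw",2*np.arctan2(o["tool_rot"][1],o["tool_rot"][0]),"q",np.round(o["q"],3))
cap(sys.argv[1])
E
python3 cap.py w3
```

```text
774 z [0.11536808 0.11771603 0.11895669]
cap top z 0.09386817472206993
bar (528.9358520507812, 8.419649124145508) (45.045902252197266, 14.187777519226074) 12.068724632263184 mean [529.32745    8.504532]
yaw 0.21601124381027415
tcp [0.51766765 0.0185496  0.33155095] yaw 0.2461628667380883 q [-0.18   0.281  1.58   0.     1.28   1.144]
```

```bash
python3 -m handwheel '{"hand":[0.45,0.45,0.45,0.45,0.45,0.45,0.45,0.45],"translation":[[11,-10,-20],[11,-10,-50],[11,-10,-80],[11,-10,-110],[11,-10,-135],[11,-10,-140],[11,-10,-140],[11,-10,-140]],"turn":[[0,0,-0.03],[0,0,-0.03],[0,0,-0.03],[0,0,-0.03],[0,0,-0.03],[0,0,-0.03],[0,0,-0.03],[0,0,-0.03]]}' 40
python3 - <<'E'
from h import *
snap("wrist","w4")
E
sed -i 's/(150,250,280,380)/(100,310,230,410)/' cap.py; python3 cap.py w4
```

```text
time: 9.3
position: [0.5298, 0.0083, 0.1923]
tool_rot: [0.994, 0.108, 0.002, 0.001]
ft_force: [-0.7, 1.8, 0.0]
grip_width: 0.0398
grip_force: 0.0
4457 z [0.11283361 0.12371465 0.12623107]
cap top z 0.09314476946231855
bar (561.0951538085938, 14.698020935058594) (111.44857025146484, 93.80806732177734) 13.260798454284668 mean [577.6041   19.38615]
yaw 0.20809474902716874
tcp [0.53003514 0.00819344 0.19275321] yaw 0.21616311348259093 q [-0.196  0.466  1.724  0.     0.947  1.159]
```

View pics/w4.png

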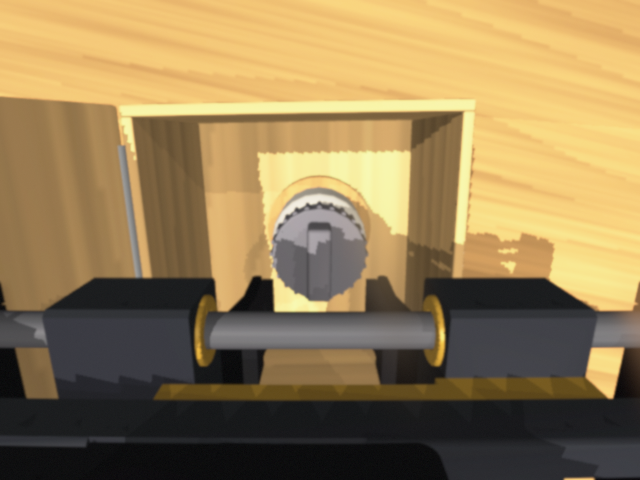

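The bar at column 319 is centred between the fingers and aligned, so I'll descend and grip it.

```bash
python3 -m handwheel '{"hand":[0.45,0.45,0.45,0.45,0.45,0.45,0,0,0,0,0,0],"translation":[[-1,0,-25],[-1,0,-45],[-1,0,-60],[-1,0,-70],[-1,0,-77],[-1,0,-77],[-1,0,-77],[-1,0,-77],[-1,0,-77],[-1,0,-77],[-1,0,-77],[-1,0,-77]],"turn":[[0,0,0],[0,0,0],[0,0,0],[0,0,0],[0,0,0],[0,0,0],[0,0,0],[0,0,0],[0,0,0],[0,0,0],[0,0,0],[0,0,0]]}' 40
```

```text
time: 10.35
position: [0.5275, 0.0082, 0.1141]
tool_rot: [0.994, 0.108, 0.001, 0.0]
ft_force: [0.1, -0.8, 3.4]
grip_width: 0.0136
grip_force: 40.0
```

```bash
python3 -m handwheel '{"hand":[0,0,0,0,0,0],"translation":[[0,0,-2],[0,0,-4],[0,0,-6],[0,0,-6],[0,0,-6],[0,0,-6]],"turn":[[0,0,0],[0,0,0],[0,0,0],[0,0,0],[0,0,0],[0,0,0]]}' 50
```

```text
time: 10.85
position: [0.5276, 0.0082, 0.1087]
tool_rot: [0.994, 0.108, 0.001, 0.0]
ft_force: [-1.4, -1.0, 9.0]
grip_width: 0.0134
grip_force: 50.0
```

```bash
python3 -m handwheel '{"hand":[0,0,0,0],"translation":[[0,0,-1],[0,0,-1],[0,0,-1],[0,0,-1]],"turn":[[0,0,0],[0,0,0],[0,0,0],[0,0,0]]}' 50
```

```text
time: 11.18
position: [0.5276, 0.0082, 0.1079]
tool_rot: [0.994, 0.108, 0.001, 0.0]
ft_force: [-1.4, -1.1, 10.9]
grip_width: 0.0134
grip_force: 50.0
```

```bash
python3 -m handwheel '{"hand":[0,0,0,0,0,0],"translation":[[0,0,0],[0,0,0],[0,0,0],[0,0,0],[0,0,0],[0,0,0]],"turn":[[0,0,0.08],[0,0,0.16],[0,0,0.24],[0,0,0.32],[0,0,0.4],[0,0,0.4]]}' 50; python3 -c "
from h import *
o=robot.get_obs();print(o['moment'],o['q'],2*np.arctan2(o['tool_rot'][1],o['tool_rot'][0]))"
```

```text
time: 11.68
position: [0.5281, 0.0084, 0.108]
tool_rot: [0.953, 0.304, 0.001, 0.0]
ft_force: [-1.4, 1.1, 9.0]
grip_width: 0.0137
grip_force: 50.0
[0.17796226 0.20107633 0.03301941] [-1.96073313e-01  6.01215412e-01  1.79184461e+00  5.67872827e-04
  7.45880761e-01  7.55957344e-01] 0.6183490826668259
```

```bash
python3 -m handwheel '{"hand":[0,0,0,0,0,0,0,0,0,0,0,0],"translation":[[0,0,0],[0,0,0],[0,0,0],[0,0,0],[0,0,0],[0,0,0],[0,0,0],[0,0,0],[0,0,0],[0,0,0],[0,0,0],[0,0,0]],"turn":[[0,0,0.09],[0,0,0.18],[0,0,0.27],[0,0,0.36],[0,0,0.45],[0,0,0.54],[0,0,0.63],[0,0,0.72],[0,0,0.81],[0,0,0.9],[0,0,1.0],[0,0,1.0]]}' 50; python3 -c "
from h import *
o=robot.get_obs();print(o['moment'],o['q'],2*np.arctan2(o['tool_rot'][1],o['tool_rot'][0]))
snap('wrist','w5')"
```

```text
time: 12.68
position: [0.5267, 0.0092, 0.1077]
tool_rot: [0.69, 0.724, 0.0, -0.001]
ft_force: [-2.7, 2.9, 9.9]
grip_width: 0.0138
grip_force: 50.0
[0.45692665 0.39482523 0.08689448] [-1.95489999e-01  6.01261846e-01  1.79329685e+00  1.73526139e-03
  7.47685232e-01 -2.44787455e-01] 1.618820992656919
```

View pics/w5.png

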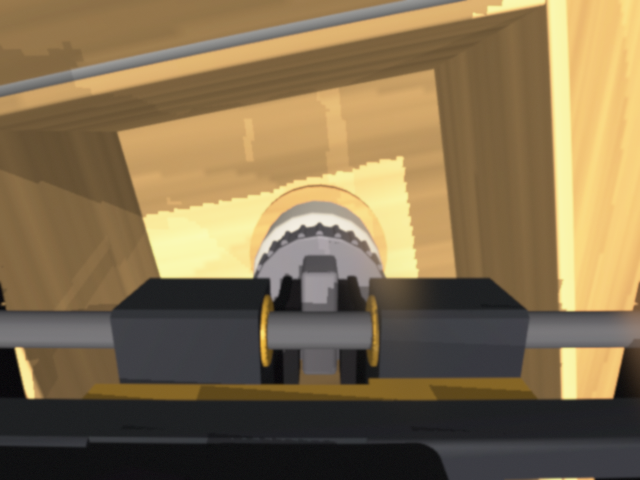

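The bar has turned with the fingers by 80°, so I'll lift.

```bash
python3 -m handwheel '{"hand":[0,0,0,0,0,0,0,0,0,0,0,0],"translation":[[0,0,3],[0,0,6],[0,0,10],[0,0,15],[0,0,22],[0,0,32],[0,0,44],[0,0,56],[0,0,68],[0,0,78],[0,0,84],[0,0,86]],"turn":[[0,0,0],[0,0,0],[0,0,0],[0,0,0],[0,0,0],[0,0,0],[0,0,0],[0,0,0],[0,0,0],[0,0,0],[0,0,0],[0,0,0]]}' 50
python3 -m handwheel '{"hand":[0,0,0,0,0,0],"translation":[[2,0,0],[2,0,0],[2,0,0],[2,0,0],[2,0,0],[2,0,0]],"turn":[[0,0,0],[0,0,0],[0,0,0],[0,0,0],[0,0,0],[0,0,0]]}' 50
python3 -c "
from h import *
snap('side','s2');snap('wrist','w6')
a=np.hstack([cv2.imread('pics/s2.png')[130:330,200:440],cv2.resize(cv2.imread('pics/w6.png'),(267,200))]);cv2.imwrite('pics/c6.png',a)"
```

```text
time: 13.73
position: [0.5279, 0.0081, 0.194]
tool_rot: [0.691, 0.723, 0.001, 0.001]
ft_force: [-0.2, 0.1, -0.5]
grip_width: 0.0137
grip_force: 50.0
time: 14.23
position: [0.5289, 0.0084, 0.1921]
tool_rot: [0.691, 0.723, -0.0, -0.0]
ft_force: [-0.3, 0.6, -0.2]
grip_width: 0.0135
grip_force: 50.0
```

View pics/c6.png

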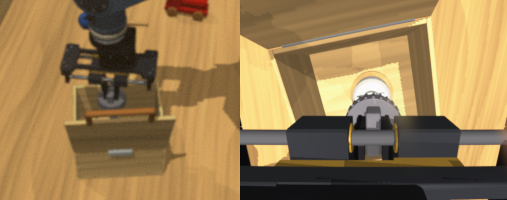

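The left half shows the cap held by its bar at about (113,95), above the box and just clear of the open lid. The right half shows the bar between the fingers at (373,125), with the bare bottle neck below. I'm handing in.

```bash
python3 -c "
from rig import hand_in
print(hand_in())"
```

```text
the job is handed in; nothing more can be done
None
```

I handed the job in at about 14 s: the lid is open against its stop, and the cap, pressed and twisted off, is held still and upright about 8 cm above where it sat, directly over the bottle. The judge gave no verdict, and I kept the arm clear of the toys but did not re-measure them.

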